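Close the dust-off box and hold the blast gate open at its mark

ROBOT

A 6-joint arm with a two-finger parallel gripper is mounted at the origin on the work surface. World frame = base frame: x ahead of the robot, y to its left, z up, the work surface at z = 0. Lengths are in m, angles in rad, forces in N, time in s.
With the tool pointing down it reaches from about 0.4 to 0.825 m from the base axis. Payload 7 kg.
Tool frame: the origin (TCP) lies on the centre line of the jaws, within the pads' length; the fingertips stand 25 mm ahead of it and the grasp point (between the pads) lies 6 mm ahead of it; z points along the fingers, y is the line along which they close (so a half turn about z gives the same grasp; the last joint's range is limited). The gripper opens to 88 mm and grips with 3 to 60 N. Pads are 19 mm wide; open, the fingers measure 130 mm over their backs; the gripper's body (78 mm by 193 mm) begins 47 mm behind the grasp point.
Start: joints at [1.58, 0.359, 0.012, 0, -1.224, -0.288], TCP at [0.186, 0.649, 0.252] pointing down, gripper open.
Joint ranges: [-3.07, 3.07], [-1.43, 2.12], [-1.02, 1.25], [-3.03, 1.67], [-3.05, -0], [-3.03, 3.03]. Speed limits (rad/s): [2.39, 2.39, 3.01, 3.14, 3.14, 3.14].

INTERFACE

Orientations are given as [roll, pitch, yaw] about the fixed x, y, z axes, in that order (R = Rz(yaw) Ry(pitch) Rx(roll)).
In Python, from station import readout, vision, arm gives the robot as it stands. The module is installed in compiled form; this text tells all that it offers.
- The arm moves only by the tool carry_out, never from a script. Its argument "commands" is a list of rows, each an object with "dp": the shift along the tool's x, y, z in m, a list of three; "rotation": the turn, a rotation vector about the tool's x, y, z in degrees, a list of three. In form: [{"dp": [dx, dy, dz], "rotation": [wx, wy, wz]}, ...]. A call has 1 to 8 rows; each row shifts and turns the commanded pose from where the row before left it, along the tool's axes as they then stand; what a row does not reach is not made up. A row lasts 1/8 s, in which the tool goes at most 62.5 mm and 10.7 degrees, less where a joint would pass 70% of its speed; a pose out of reach is approached as far as the arm can. A call with a gripper value outside its range is refused whole. "grip" is the finger opening in m, from 0 to 0.0876, set as the call begins (left out, the last holds). The fingers move at their own pace and stop on an object; "force" is the grip in N (left out, the last holds). Time passes only in rows, so rows that do not move let the fingers close. It gives the time, the measured TCP pose, the force, the opening and the grip force at its end, in the units of the state.
- readout.get_state(): the state, without advancing time (a new reading comes with each control period).
- vision.grab_frame(name): name is "side" or "top" or "wrist"; returns (picture, depth): 480x640x3 uint8, red, green, blue; 480x640 float32, m along the optical axis (not along the pixel's ray), 0 where there is no reading.
- vision.calibration(name): a dict with "fovy" (degrees; the focal length in pixels is half the picture's height over the tangent of half this angle, whatever the lens; pixels are square), "cx", "cy" (the principal point, pixels), "origin" and "attitude" of the camera in the world; the wrist camera has in their place "mount" (4x4, takes a point from camera to tool coordinates, whose origin is the TCP and whose axes are the flange's). Camera axes: x right, y down, z forward; pixel columns grow to the right and rows downward; lengths in m; the calibration is good to about 2 mm. The wrist camera is an equidistant fisheye: a pixel r from the principal point sees the ray r / f radians off the axis. A picture is of the moment at which its call begins: read the wrist's pose just before it. calibration takes no time and is no camera call.
- arm.job_done(): hands the job in; it is judged then, once.
Trained networks look in the newest picture that a camera, given by its name, has taken for a name from the list of things; names that differ only in an ending like _2 or _b are one class to them, and where a whole thing is asked for, a point or a joint stands for the part that bears it (a point fixed in the world has none). Each returns a list of dicts, best first, with "score" (0 to 1); they miss things now and then, are a little off and sometimes report something else, mostly with a low value. They report only what shows in the picture. A call takes as long as a camera call. They do not tell look-alikes from the thing itself.
- vision.trace(label, camera): "pixels" (480x640 bool, what is visible of it) and "position" ([row, column] in pixels, amid what is visible of it).
The state is a dict: "t": time; "q": joint angles; "qd": joint speeds; "joint_efforts": joint torques, N m; "eef_pos": TCP position; "ee_rot": TCP orientation; "force": force on the tool from outside, world axes, zero at the start; "moment": the same for the moment, N m; "width": finger opening in m; "gripper_force": force on a finger pad.
Only numpy, scipy, OpenCV 4.12 (cv2) and the standard library are available. Lean on these libraries where they do the work, as an engineer would, in place of code of your own. Each camera call takes 0.05 s, during which the arm holds its last target. There are 200 camera calls.

TASK

A saw flange lies in the bench's dust-off box, ready to have the dust drawn off it. Put the lid on the box so that it is seated all round and let go of it; then pull the spring-loaded blast gate out by its upright grip until its pointer lines up with the line on the mark collar, and keep it there: finish while still holding it at the mark. Leave the mark collar, the glue bottle, the wrench and the wooden offcut where they are.

Things in the scene. Friction and masses are not known exactly. Their poses are not given: they have to be found in the camera images.
- station: Fixed extraction unit: a grey open-topped metal box and, right of it seen from the robot, a blast gate (two square steel flanges, tops 114 mm above the bench) on a 72 mm round duct with an elbow down into the bench. Origin on the bench under the unit; z up, x away from the robot (the gate pulls out along its -x), y to the left. Turned by up to 0.25 rad.
- box_mouth (a point): Centre of the box's open mouth, level with the top of its walls, 90 mm above the bench. Outer size 142 mm (x) by 172 mm (y), walls 6 mm, so the opening is 130 by 160 mm. Axes as the station's.
- lid_handle (a point): Centre of the dark steel handle bar on the loose plywood lid (0.25 to 0.5 kg), lying right way up on the bench at the left. Bar 16 mm wide (lid's x), 100 long (y), 16 high, on two posts, 22 mm free below it. Its centre is 50 mm above the lip's underside (the bench, at the start) and 38 mm above the plate's underside, so 38 mm above the box's mouth when seated. z up.
- lid_base (a point): Centre of the lid's underside, 50 mm below the handle's centre, same axes. Lid plate 148 (x) by 178 (y) by 8 mm; under it a locating lip 122 by 152 mm, 12 mm deep, that drops into the box's mouth with 4 mm of play on each side. Long side goes along the box's long side, either way round.
- flange: Steel ring (saw flange) 60 mm in diameter, 14 mm thick, lying in the box; its origin is at the centre of its underside. It stays there.
- flange_mid (a point): Centre of that ring, 7 mm above its underside.
- gate (a joint): How far the blast gate is pulled out, m: 0 is home (shut), at most 0.10; it moves along the station's -x. A spring pulls it home with about 5.4 N at 0, growing by 0.9 N per 10 mm (to about 12 N at the farthest mark); let go, it goes home.
- gate_grip (a point): Grip point of the gate's upright black grip: a plate 14 mm thick along the pull (station's x), 50 wide (y), from 44 to 110 mm above the bench; the point is on its centre line, 88 mm above the bench. Behind it a tongue (10 mm wide, top 54 mm above the bench) runs 65 mm to the flanges when home; the space above the tongue is free for a finger. Axes as the station's.
- gate_pointer (a point): Tip of the gate's thin steel pointer, 3 mm wide, that sticks out from the foot of the grip to the right (station's -y), 50 mm above the bench; on the grip's centre line in x.
- mark (a joint): Where the mark collar is clamped on its rod, m: the value of joint gate at which the pointer is in line with the collar's line (0.04 to 0.075). It is held by friction (about 15 N) and must not be moved.
- mark_line (a point): The line of the mark collar: a thin steel rib, 3 mm wide, across the middle of the top of a dark steel block 26 (x) by 24 (y) mm on the rod right of the gate (station's -y), its centre 58 mm from the grip's centre, 50 mm above the bench, top at 55 mm. Axes as the station's.
- glue: White glue bottle, 60 mm in diameter and 120 mm high, standing beyond the lid; origin at the centre of its underside. Bystander.
- wrench: Steel wrench 170 mm long lying at the front right; origin at mid-length on its underside. Bystander.
- offcut: Wooden offcut 50 by 130 by 24 mm lying in front of the box; origin at the centre of its underside. Bystander.
Mind the look-alikes: they are no part of the job. Several things look just like the part that bears lid_handle: the one meant starts farthest to the robot's left.

How it is judged:
On the way, in this order (a step that is already met when the one before it is completed fails the run):
1. the lid is seated on the box and let go (horizontal distance between lid_handle and box_mouth below 0.008 m and z of lid_handle in the frame of box_mouth between 0.034 and 0.042 m and angle between lid_handle's own z axis and vertical below 0.06 rad and angle between the x axis of lid_handle and the x axis of box_mouth, either way round below 0.12 rad and contact force between the fingers and lid below 0.3 N and linear speed of lid below 0.03 m/s and value of joint gate below 0.015 m), for 0.2 s.
2. the gate is pulled out to the mark by the fingers and kept there (x of gate_pointer in the frame of mark_line between -0.006 and 0.006 m and contact force between the fingers and gate above 3 N), for 0.5 s.
At the end, for the whole second after the job is handed in: Fingers still hold the gate (over 3 N), pointer within 6 mm of the mark line, under 20 mm/s; lid seated on the box (8 mm in plan, 4 mm in height, level to 0.06 rad, square to 0.12 rad), untouched and still, flange inside (all of step 2 and horizontal distance between lid_handle and box_mouth below 0.008 m and z of lid_handle in the frame of box_mouth between 0.034 and 0.042 m and angle between lid_handle's own z axis and vertical below 0.06 rad and angle between the x axis of lid_handle and the x axis of box_mouth, either way round below 0.12 rad and x of flange_mid in the frame of box_mouth between -0.06 and 0.06 m and y of flange_mid in the frame of box_mouth between -0.075 and 0.075 m and z of flange_mid in the frame of box_mouth below -0.02 m and velocity of joint gate between -0.02 and 0.02 m/s and contact force between the fingers and lid below 0.3 N and linear speed of lid below 0.03 m/s); the arm keeps its last pose, push and grip.
It fails at once if the mark collar is shifted (over 4 mm) (distance of mark_line from where it was at the start of the episode above 0.004 m).
It fails at once if the glue bottle is disturbed (moved over 30 mm) (distance of glue from where it was at the start of the episode above 0.03 m).
It fails at once if the wrench is disturbed (moved over 30 mm) (distance of wrench from where it was at the start of the episode above 0.03 m).
It fails at once if the wooden offcut is disturbed (moved over 30 mm) (distance of offcut from where it was at the start of the episode above 0.03 m).
It also fails if it takes over 51 s, if anything falls off the work surface, if the arm or the gripper's body presses on something with over 40 N, if the wrist force passes 120 N, or if a joint passes its speed limit or range.

## Working session

There is one attempt and no reset: what is moved stays moved. The work goes in short steps, Python scripts to look and compute and a tool call to move; the robot and the scene stay as the last step left them, time stands still between calls to the robot, and variables do not carry over. Pictures are saved under pics/ and viewed, at most 10 in all, crops included, and the job is handed in when it is done.

Besides the shell and the picture viewer there is one more tool, called after "Emit:" by a JSON object that holds its "op" and its "data". carry_out: Moves the arm, as the interface text tells. Its arguments: {"type":"object","properties":{"commands":{"type":"array"},"grip":{"type":"number"},"force":{"type":"number"}},"required":["commands"]}

```bash
mkdir -p pics; cat > h.py <<'E'
import numpy as np, cv2
from station import readout, vision, arm
from scipy.spatial.transform import Rotation as R
def rot(a):
    a=np.array(a,float)
    return a if a.shape==(3,3) else (R.from_euler('xyz',a).as_matrix() if a.size==3 else R.from_quat(a).as_matrix())
def pose():
    s=readout.get_state(); return np.array(s['eef_pos']),rot(s['ee_rot'])
def cam(n,st=None):
    c=vision.calibration(n); f=240/np.tan(np.radians(c['fovy'])/2)
    if 'mount' in c:
        p,r=st; M=np.array(c['mount']); return f,c['cx'],c['cy'],p+r@M[:3,3],r@M[:3,:3]
    return f,c['cx'],c['cy'],np.array(c['origin']),rot(c['attitude'])
def pts(n,d,rows,cols,st=None):
    f,cx,cy,o,A=cam(n,st); u=(cols-cx)/f; v=(rows-cy)/f; z=d[rows,cols]
    if n=='wrist':
        th=np.hypot(u,v); k=np.where(th>1e-6,np.tan(th)/np.maximum(th,1e-9),1); u=u*k; v=v*k
    return (np.stack([u*z,v*z,z],-1))@A.T+o
def save(name,im): cv2.imwrite('pics/'+name,im[...,::-1])
E
python3 - <<'E'
from h import *
for n in ['side','top']:
    c=vision.calibration(n); print(n,c)
    im,d=vision.grab_frame(n); save(n+'0.png',im); np.save(n+'.npy',d)
    for l in ['lid_handle','station','gate','mark','flange','glue','wrench','offcut','box_mouth','mark_line','gate_pointer']:
        try: t=vision.trace(l,n)
        except Exception as e: print(l,e); continue
        for x in t[:4]:
            r,cc=np.nonzero(x['pixels']&(d>0)); P=pts(n,d,r,cc)
            print(n,l,round(x['score'],2),np.round(x['position']),len(r),np.round(np.median(P,0),3) if len(r) else '', np.round(P.min(0),3),np.round(P.max(0),3))
print(readout.get_state(), vision.calibration('wrist'))
E
```

```text
side {'fovy': 55.80624569165919, 'cx': 321.4130532711186, 'cy': 238.58556178692692, 'origin': array([ 0.09924786, -0.76348194,  0.71186172]), 'attitude': array([-2.24366472,  0.01883188, -0.47291134])}
side lid_handle 0.85 [217. 187.] 2315 [0.206 0.261 0.022] [0.108 0.162 0.   ] [0.321 0.39  0.063]
side lid_handle 0.62 [176. 273.] 1572 [0.486 0.346 0.022] [ 0.393  0.252 -0.   ] [0.591 0.471 0.063]
side station 0.89 [251. 416.] 12008 [ 0.641 -0.225  0.061] [ 0.426 -0.371 -0.002] [0.839 0.198 0.118]
side station 0.73 [173. 272.] 1638 [0.485 0.347 0.022] [ 0.389  0.252 -0.001] [0.594 0.513 0.063]
side gate 0.83 [272. 410.] 837 [ 0.546 -0.239  0.073] [ 0.542 -0.266 -0.   ] [ 0.63  -0.182  0.113]
side mark 0.7 [319. 394.] 241 [ 0.488 -0.303  0.045] [ 0.477 -0.317  0.   ] [ 0.532 -0.247  0.058]
side glue 0.63 [157. 333.] 670 [0.657 0.295 0.062] [ 0.634  0.28  -0.002] [0.781 0.554 0.123]
side wrench 0.84 [395. 393.] 994 [ 0.402 -0.42   0.007] [ 0.336 -0.472 -0.003] [ 0.483 -0.354  0.012]
side offcut 0.89 [249. 272.] 1025 [0.361 0.023 0.024] [ 0.335 -0.032 -0.002] [0.403 0.134 0.03 ]
side bo
[... 2876 characters left out ...]
0.18576261, 0.64892063, 0.25161356]), 'ee_rot': array([-3.14150860e+00,  2.82906522e-05, -2.78793944e-01]), 'force': array([0.17698334, 1.02052789, 0.26751714]), 'moment': array([-0.03998124, -0.01939828,  0.00174167]), 'gripper_force': 0.0, 'width': 0.08769202623350134} {'fovy': 65.70646984690485, 'cx': 317.7619108444544, 'cy': 237.6380728352325, 'mount': array([[ 3.33837387e-04, -9.60417366e-01, -2.78564844e-01,
         7.45760662e-02],
       [ 9.99999634e-01,  5.39930109e-04, -6.63116658e-04,
        -2.36410753e-04],
       [ 7.87274301e-04, -2.78564521e-01,  9.60417195e-01,
        -1.32275269e-01],
       [ 0.00000000e+00,  0.00000000e+00,  0.00000000e+00,
         1.00000000e+00]])}
```

View pics/top0.png

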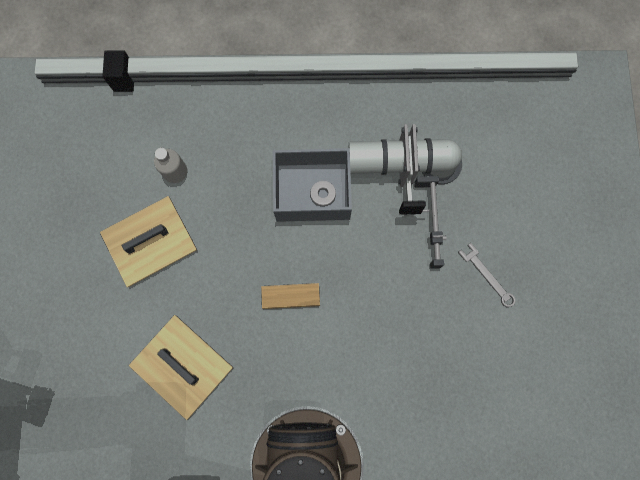

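View pics/side0.png

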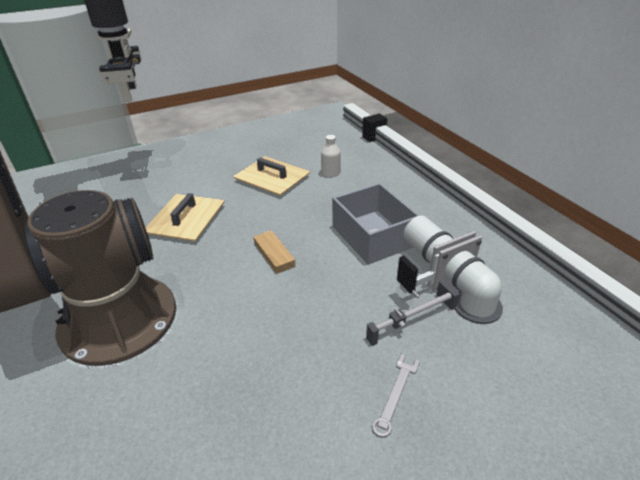

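```bash
python3 - <<'E'
from h import *
D={n:np.load(n+'.npy') for n in ['top','side']}
rr,cc=np.mgrid[0:480,0:640]
for n in D:
    d=D[n]; P=pts(n,d,rr.ravel(),cc.ravel()); P=P[d.ravel()>0]
    def sel(lo,hi): return P[np.all((P>lo)&(P<hi),1)]
    def rect(Q): 
        b=cv2.minAreaRect((Q[:,:2]*1000).astype(np.float32)); return np.round(b[0],1),np.round(b[1],1),round(b[2],1)
    print(n)
    for y,lab,x0,x1,y0,y1 in [(0,'lid A',.38,.60,.24,.49),(0,'lid B',.09,.33,.15,.40)]:
        h=sel((x0,y0,.051),(x1,y1,.07)); pl=sel((x0,y0,.014),(x1,y1,.028))
        for k,Q in (('handle',h),('plate',pl)):
            if len(Q)>10: print(lab,k,len(Q),rect(Q),np.median(Q[:,2]))
    w=sel((.5,-.17,.082),(.75,.12,.1)); print('walls',rect(w),np.median(w[:,2]),len(w))
    g=sel((.52,-.29,.1),(.575,-.19,.116)); print('grip top',rect(g),np.median(g[:,2]),len(g))
    g=sel((.57,-.32,.1),(.7,-.16,.125)); print('flange tops',rect(g),np.median(g[:,2]),len(g))
    g=sel((.46,-.335,.046),(.52,-.275,.062)); print('collar top',rect(g),np.median(g[:,2]),len(g))
E
```

```text
top
lid A handle 312 (array([493.8, 363.5]), array([17.7, 99.6]), 28.1) 0.055030588804164005
lid A plate 4114 (array([494.8, 363.3]), array([149.6, 178.5]), 28.6) 0.017956232084501145
lid B handle 350 (array([210.7, 276.1]), array([99.1, 16.8]), 48.4) 0.05554411843723461
lid B plate 4833 (array([210.7, 276.5]), array([179. , 148.7]), 48.9) 0.01809614818834704
walls (array([620.9, -50.6]), array([156.9, 242.6]), 1.7) 0.08799732891190071 1480
grip top (array([ 550.1, -236.8]), array([14.3, 50.1]), 0.7) 0.10697922695672712 153
flange tops (array([ 660. , -250.1]), array([60.5, 77.4]), 87.5) 0.11028356474716194 332
collar top (array([ 490.8, -295.4]), array([21.5, 23.2]), 89.1) 0.04825343040617913 48
side
lid A handle 149 (array([494.9, 362.4]), array([21.8, 98.7]), 30.5) 0.05851013742369193
lid A plate 1348 (array([492. , 364.7]), array([152.8, 184.3]), 28.2) 0.02153481782797645
lid B handle 186 (array([210.2, 275.9]), array([102.5,  17.3]), 47.7) 0.05860762577455175
lid B plate 1990 (array([210.2, 275.5]), array([183.4, 149.8]), 48.4) 0.021428459999882576
walls (array([620.7, -48.3]), array([157.7, 243.9]), 1.5) 0.08997326506159864 1295
grip top (array([ 549.2, -236.4]), array([50.5, 14.8]), 89.8) 0.10954378804947007 181
flange tops (array([ 666.6, -228. ]), array([85.7, 76. ]), 52.0) 0.11102054546452522 473
collar top (array([ 491.3, -295.4]), array([25.4, 24.8]), 5.6) 0.04791220865683121 115
```

Top view: two lids that look alike, A at pixel (148, 240) and B at (180, 367). A has y = 0.363 against B's 0.276, so A is farthest to the robot's left and is the one meant. The box is at (312, 186), the grip at (412, 207) and the collar at (437, 238). The side view agrees: A at (272, 175), B at (186, 217).

```bash
python3 - <<'E'
from h import *
im=cv2.imread('pics/top0.png'); cv2.imwrite('pics/cropA.png',cv2.resize(im[190:430,60:260],None,fx=2.4,fy=2.4))
rr,cc=np.mgrid[0:480,0:640]
for n in ['top','side']:
    d=np.load(n+'.npy'); P=pts(n,d,rr.ravel(),cc.ravel()); P=P[d.ravel()>0]
    zt=.088 if n=='top' else .09
    w=P[(abs(P[:,2]-zt)<.006)&(P[:,0]>.5)&(P[:,0]<.75)&(P[:,1]>-.128)&(P[:,1]<.12)]
    hist=lambda a:[(round(e,3),int(c)) for c,e in zip(*np.histogram(a,bins=np.arange(a.min(),a.max()+.004,.004)))]
    print(n,w[:,:2].min(0),w[:,:2].max(0))
    # edges: near wall, far wall, left wall
    for k,m in (('near',w[:,0]<.57),('far',w[:,0]>.67)):
        Q=w[m&(w[:,1]<.02)]; a=np.polyfit(Q[:,1],Q[:,0],1); print(k,a,np.degrees(np.arctan(-a[0])), 'x at y=-.045',np.polyval(a,-.045))
    Q=w[(w[:,1]>.02)&(w[:,0]>.57)&(w[:,0]<.67)]; a=np.polyfit(Q[:,0],Q[:,1],1); print('left',a,np.degrees(np.arctan(a[0])),np.polyval(a,.62))
    pt=cv2.minAreaRect((w[:,:2]*1000).astype(np.float32)); print(pt)
E
```

```text
top [ 0.54040514 -0.12779505] [0.69964573 0.06978743]
near [-0.06624298  0.5441807 ] 3.7899061188409986 x at y=-.045 0.5471616345317706
far [-0.02297261  0.68100865] 1.3160022117094308 x at y=-.045 0.6820424172407652
left [0.00697148 0.06226516] 0.3994301107588507 0.06658748384215007
((620.1500854492188, -29.641761779785156), (156.44602966308594, 198.69784545898438), 0.9238927960395813)
side [ 0.54106001 -0.12777987] [0.70127229 0.07371957]
near [-0.09513039  0.54245134] 5.434216656161442 x at y=-.045 0.5467322089318141
far [-0.01673499  0.68027768] 0.9587547148508622 x at y=-.045 0.6810307501978219
left [0.021972   0.05340557] 1.2587004982530376 0.0670282158825001
((620.4964599609375, -27.538780212402344), (157.77352905273438, 202.11447143554688), 1.2204662561416626)
```

View pics/cropA.png

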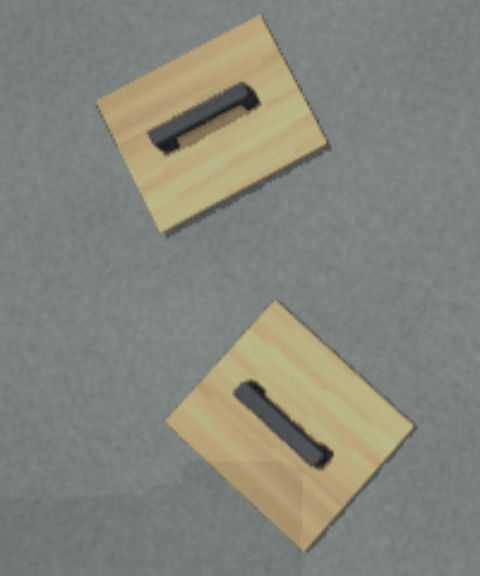

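Crop: the upper lid, crop pixel (205, 115), is A, the leftmost one, and nothing similar lies further left. I take that one.

```bash
cat >> h.py <<'E'
def plan(target,yaw,n):
    "constant row (dp, rotation deg) repeated n times"
    p,r=pose(); T=R.from_euler('xyz',[np.pi,0,yaw]).as_matrix()
    w=R.from_matrix(r.T@T).as_rotvec()/n; S=sum(R.from_rotvec(w*k).as_matrix() for k in range(n))
    dp=np.linalg.solve(S,r.T@(np.array(target)-p)); print('dp',np.round(dp,4),'rot',np.round(np.degrees(w),2),'x',n)
E
python3 -c "
from h import *
plan([.494,.363,.15],-1.072,8)"
```

```text
dp [0.0535 0.0066 0.0127] rot [-0.    0.    5.68] x 8
```

Emit:
{"op": "carry_out", "data": {"commands": [{"dp": [0.0535,0.0066,0.0127],"rotation": [0,0,5.68]},{"dp": [0.0535,0.0066,0.0127],"rotation": [0,0,5.68]},{"dp": [0.0535,0.0066,0.0127],"rotation": [0,0,5.68]},{"dp": [0.0535,0.0066,0.0127],"rotation": [0,0,5.68]},{"dp": [0.0535,0.0066,0.0127],"rotation": [0,0,5.68]},{"dp": [0.0535,0.0066,0.0127],"rotation": [0,0,5.68]},{"dp": [0.0535,0.0066,0.0127],"rotation": [0,0,5.68]},{"dp": [0.0535,0.0066,0.0127],"rotation": [0,0,5.68]}]}}

```text
t: 2.2
eef_pos: [0.4947, 0.3615, 0.1497]
ee_rot: [-3.141, 0.0, -1.075]
force: [0.1, 0.2, -1.0]
width: 0.0873
gripper_force: 0.0
```

Emit:
{"op": "carry_out", "data": {"commands": [{"dp": [0,0,0],"rotation": [0,0,0]},{"dp": [0,0,0],"rotation": [0,0,0]}]}}

```text
t: 2.45
eef_pos: [0.494, 0.363, 0.1503]
ee_rot: [-3.141, 0.0, -1.072]
force: [-0.2, 0.6, 0.1]
width: 0.0874
gripper_force: 0.0
```

```bash
python3 - <<'E'
from h import *
st=pose(); print(st[0], R.from_matrix(st[1]).as_euler('xyz'))
im,d=vision.grab_frame('wrist'); save('w1.png',im)
rr,cc=np.mgrid[0:480,0:640]
P=pts('wrist',d,rr.ravel(),cc.ravel(),st)[d.ravel()>0]
P=P[np.all(np.isfinite(P),1)]
for k,lo,hi in (('handle',.05,.066),('plate',.012,.028)):
    Q=P[(P[:,0]>.38)&(P[:,0]<.6)&(P[:,1]>.25)&(P[:,1]<.48)&(P[:,2]>lo)&(P[:,2]<hi)]
    print(k,len(Q),cv2.minAreaRect((Q[:,:2]*1000).astype(np.float32)),np.median(Q[:,2]))
plan([.494,.363,.056],-1.072,5)
E
```

```text
[0.49404512 0.36302256 0.15029042] [-3.14093057e+00  1.60754029e-04 -1.07203973e+00]
handle 3548 ((494.772705078125, 364.0116882324219), (15.978377342224121, 98.54644775390625), 29.06107521057129) 0.05692622802827986
plate 35858 ((498.99420166015625, 355.6702880859375), (148.55055236816406, 158.23052978515625), 28.932790756225586) 0.019155511134324593
dp [0.0001 0.     0.0189] rot [-0.01  0.    0.01] x 5
```

The wrist view confirms the handle at (0.4947, 0.3638), top at 57 mm, angle 29°. Going down to grasp.

Emit:
{"op": "carry_out", "data": {"commands": [{"dp": [0,-0.001,0.024],"rotation": [0,0,-0.4]},{"dp": [0,0,0.03],"rotation": [0,0,0]},{"dp": [0,0,0.028],"rotation": [0,0,0]},{"dp": [0,0,0.012],"rotation": [0,0,0]},{"dp": [0,0,0],"rotation": [0,0,0]}]}}

```text
t: 3.12
eef_pos: [0.4941, 0.364, 0.0556]
ee_rot: [3.141, -0.001, -1.064]
force: [0.4, 0.3, -0.4]
width: 0.0874
gripper_force: 0.0
```

Emit:
{"op": "carry_out", "data": {"commands": [{"dp": [0,0,0],"rotation": [0,0,0]},{"dp": [0,0,0],"rotation": [0,0,0]},{"dp": [0,0,0],"rotation": [0,0,0]},{"dp": [0,0,0],"rotation": [0,0,0]},{"dp": [0,0,0],"rotation": [0,0,0]},{"dp": [0,0,0],"rotation": [0,0,0]}], "grip": 0, "force": 40}}

```text
t: 3.88
eef_pos: [0.4945, 0.3634, 0.056]
ee_rot: [3.142, -0.0, -1.065]
force: [-0.7, -0.2, -0.9]
width: 0.0331
gripper_force: 0.0
```

Emit:
{"op": "carry_out", "data": {"commands": [{"dp": [0,0,0],"rotation": [0,0,0]},{"dp": [0,0,0],"rotation": [0,0,0]},{"dp": [0,0,0],"rotation": [0,0,0]},{"dp": [0,0,0],"rotation": [0,0,0]}]}}

```text
t: 4.38
eef_pos: [0.4946, 0.3635, 0.056]
ee_rot: [-3.141, 0.0, -1.065]
force: [0.8, 0.5, -0.6]
width: 0.0154
gripper_force: 40.0
```

Emit:
{"op": "carry_out", "data": {"commands": [{"dp": [0,0,-0.005],"rotation": [0,0,0]},{"dp": [0,0,-0.015],"rotation": [0,0,0]},{"dp": [0,0,-0.03],"rotation": [0,0,0]},{"dp": [0,0,-0.04],"rotation": [0,0,0]},{"dp": [0,0,-0.035],"rotation": [0,0,0]},{"dp": [0,0,-0.015],"rotation": [0,0,0]}]}}

```text
t: 5.12
eef_pos: [0.4951, 0.364, 0.1991]
ee_rot: [-3.138, 0.001, -1.065]
force: [-1.2, 1.1, -3.3]
width: 0.0156
gripper_force: 40.0
```

```bash
python3 -c "
from h import *
print(readout.get_state()['width'],pose()[0])
plan([.6145,-.016,.24],-1.553,14)"
```

```text
0.015577417838509652 [0.49509378 0.36402497 0.19910289]
dp [ 0.0287 -0.0007 -0.0029] rot [-0.01  0.01  2.  ] x 14
```

```bash
python3 - <<'E'
from h import *
from scipy.optimize import least_squares
rr,cc=np.mgrid[0:480,0:640]
for n in ['top','side']:
    d=np.load(n+'.npy'); P=pts(n,d,rr.ravel(),cc.ravel()); P=P[d.ravel()>0]
    zt=.0885 if n=='top' else .0905
    w=P[(abs(P[:,2]-zt)<.004)&(P[:,0]>.53)&(P[:,0]<.7)&(P[:,1]>-.13)&(P[:,1]<.08)][:,:2]
    def f(p):
        q=w-p[:2]; c,s=np.cos(p[2]),np.sin(p[2]); x=abs(q[:,0]*c+q[:,1]*s); y=abs(-q[:,0]*s+q[:,1]*c)
        a=x-.068; b=y-.083; o=np.hypot(np.maximum(a,0),np.maximum(b,0)); return np.where((a<0)&(b<0),np.maximum(a,b),o)
    for x0 in ([.6145,-.016,.02],[.615,-.02,-.02]):
        r=least_squares(f,x0,loss='soft_l1',f_scale=.002); print(n,len(w),r.x,r.cost, np.sqrt(np.mean(np.minimum(abs(r.fun),.01)**2)))
E
```

```text
top 929 [ 0.61408508 -0.01877681 -0.00939411] 0.007215358695558754 0.0048940879361476855
top 929 [ 0.61408501 -0.0187769  -0.00939842] 0.007215358693504771 0.0048941137795645365
side 738 [ 0.61304711 -0.01799111 -0.00515296] 0.004983397375754117 0.004616282152811211
side 738 [ 0.6130471  -0.01799111 -0.00515344] 0.004983397375464186 0.004616285224300313
```

Emit:
{"op": "carry_out", "data": {"commands": [{"dp": [0.0287,-0.0007,-0.0029],"rotation": [0,0,2]},{"dp": [0.0287,-0.0007,-0.0029],"rotation": [0,0,2]},{"dp": [0.0287,-0.0007,-0.0029],"rotation": [0,0,2]},{"dp": [0.0287,-0.0007,-0.0029],"rotation": [0,0,2]},{"dp": [0.0287,-0.0007,-0.0029],"rotation": [0,0,2]},{"dp": [0.0287,-0.0007,-0.0029],"rotation": [0,0,2]},{"dp": [0.0287,-0.0007,-0.0029],"rotation": [0,0,2]}]}}

```text
t: 6.0
eef_pos: [0.577, 0.1797, 0.2156]
ee_rot: [3.14, -0.0, -1.311]
force: [-0.3, 0.6, -2.6]
width: 0.0156
gripper_force: 40.0
```

Emit:
{"op": "carry_out", "data": {"commands": [{"dp": [0,0,0],"rotation": [0,0,0]},{"dp": [0,0,0],"rotation": [0,0,0]}]}}

```text
t: 6.25
eef_pos: [0.5769, 0.1808, 0.2157]
ee_rot: [3.141, 0.0, -1.309]
force: [0.6, -0.0, -3.9]
width: 0.0158
gripper_force: 40.0
```

```bash
python3 - <<'E'
from h import *
st=pose(); print(st[0], R.from_matrix(st[1]).as_euler('xyz'))
im,d=vision.grab_frame('wrist'); save('w2.png',im)
np.savez('w2.npz',d=d,p=st[0],r=st[1])
E
```

```text
[0.57691051 0.18079111 0.21571603] [ 3.14060759e+00  5.10741959e-05 -1.30947008e+00]
```

View pics/w2.png

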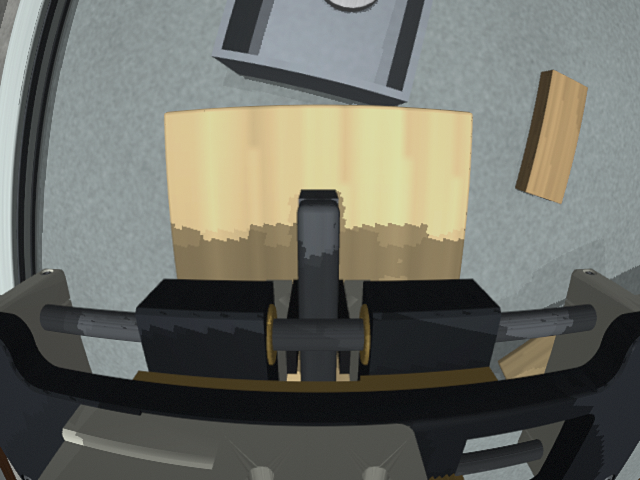

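The wrist view shows the held lid (about (320, 180)) and, beyond it, the box's left wall from (215, 58) to (405, 103), plus parts of both side walls. That is enough to fit both.

```bash
cat >> h.py <<'E'
from scipy.optimize import least_squares
def boxfit(w,x0=[.6145,-.016,.02]):
    def f(p):
        q=w-p[:2]; c,s=np.cos(p[2]),np.sin(p[2]); x=abs(q[:,0]*c+q[:,1]*s); y=abs(-q[:,0]*s+q[:,1]*c)
        dx=np.maximum(abs(x-.068)-.003,0); dx=np.hypot(dx,np.maximum(y-.086,0))
        dy=np.maximum(abs(y-.083)-.003,0); dy=np.hypot(dy,np.maximum(x-.071,0)); return np.minimum(dx,dy)
    r=least_squares(f,x0,loss='soft_l1',f_scale=.001); return r.x, np.sqrt(np.mean(r.fun**2))
def allpts(d,st):
    rr,cc=np.mgrid[0:480,0:640]; P=pts('wrist',d,rr.ravel(),cc.ravel(),st)[d.ravel()>0]; return P[np.all(np.isfinite(P),1)]
E
python3 - <<'E'
from h import *
a=np.load('w2.npz'); st=(a['p'],a['r']); P=allpts(a['d'],st)
Q=P[(P[:,0]>.5)&(P[:,0]<.73)&(P[:,1]>-.12)&(P[:,1]<.1)]
h=np.histogram(Q[:,2],bins=np.arange(.07,.11,.002)); print(list(zip(h[0],np.round(h[1],3))))
for lo,hi in ((.084,.094),(.086,.096)):
    w=Q[(Q[:,2]>lo)&(Q[:,2]<hi)][:,:2]; print(len(w),w.min(0),w.max(0),*boxfit(w))
# lid in hand, tool coordinates
T=(P-a['p'])@a['r']; 
pl=T[(T[:,2]>.028)&(T[:,2]<.044)&(abs(T[:,1])<.12)&(T[:,0]>.0)&(T[:,0]<.12)]
print('plate z',np.median(pl[:,2]),len(pl),pl.min(0),pl.max(0))
fr=[]
for y in np.arange(-.06,.061,.01):
    s=pl[abs(pl[:,1]-y)<.003]; fr.append((y,s[:,0].max()))
fr=np.array(fr); print('front edge',np.polyfit(fr[:,0],fr[:,1],1))
s=[(x,pl[abs(pl[:,0]-x)<.003][:,1].min(),pl[abs(pl[:,0]-x)<.003][:,1].max()) for x in (.05,.06,.07,.08)]; print(np.round(s,4))
z=np.polyfit(pl[:,0],pl[:,2],1); print('pitch',z)
E
```

```text
[(np.int64(157), np.float64(0.07)), (np.int64(160), np.float64(0.072)), (np.int64(153), np.float64(0.074)), (np.int64(150), np.float64(0.076)), (np.int64(171), np.float64(0.078)), (np.int64(156), np.float64(0.08)), (np.int64(181), np.float64(0.082)), (np.int64(174), np.float64(0.084)), (np.int64(380), np.float64(0.086)), (np.int64(2432), np.float64(0.088)), (np.int64(301), np.float64(0.09)), (np.int64(0), np.float64(0.092)), (np.int64(0), np.float64(0.094)), (np.int64(0), np.float64(0.096)), (np.int64(0), np.float64(0.098)), (np.int64(0), np.float64(0.1)), (np.int64(0), np.float64(0.102)), (np.int64(0), np.float64(0.104)), (np.int64(0), np.float64(0.106))]
3287 [ 0.54135147 -0.01094068] [0.68433657 0.0721686 ] [ 0.61376158 -0.01506602  0.01727779] 6.77286453870701e-05
3113 [ 0.54135147 -0.01094068] [0.68433657 0.07208659] [ 0.61375998 -0.01510898  0.01691916] 6.004554555420062e-05
plate z 0.03683735333353874 47788 [ 0.00197146 -0.07341793  0.02801615] [0.08790893 0.07474697 0.03996264]
front edge [0.00013179 0.08768457]
[[ 0.05   -0.0729  0.0747]
 [ 0.06   -0.0731  0.074 ]
 [ 0.07   -0.073   0.0742]
 [ 0.08   -0.073   0.0743]]
pitch [0.00124417 0.03677562]
```

```bash
python3 -c "
from h import *
plan([.6144,-.0164,.170],-1.5538,8)"
```

```text
dp [ 0.0252 -0.0008  0.0057] rot [ 0.   -0.    1.75] x 8
```

Emit:
{"op": "carry_out", "data": {"commands": [{"dp": [0.0252,-0.0008,0.0057],"rotation": [0,0,1.75]},{"dp": [0.0252,-0.0008,0.0057],"rotation": [0,0,1.75]},{"dp": [0.0252,-0.0008,0.0057],"rotation": [0,0,1.75]},{"dp": [0.0252,-0.0008,0.0057],"rotation": [0,0,1.75]},{"dp": [0.0252,-0.0008,0.0057],"rotation": [0,0,1.75]},{"dp": [0.0252,-0.0008,0.0057],"rotation": [0,0,1.75]},{"dp": [0.0252,-0.0008,0.0057],"rotation": [0,0,1.75]},{"dp": [0.0252,-0.0008,0.0057],"rotation": [0,0,1.75]}]}}

```text
t: 7.3
eef_pos: [0.6146, -0.0167, 0.1702]
ee_rot: [3.141, 0.0, -1.553]
force: [0.3, -0.0, -3.0]
width: 0.0157
gripper_force: 40.0
```

Emit:
{"op": "carry_out", "data": {"commands": [{"dp": [0,0,0],"rotation": [0,0,0]},{"dp": [0,0,0],"rotation": [0,0,0]},{"dp": [0,0,0],"rotation": [0,0,0]}]}}

```text
t: 7.68
eef_pos: [0.6147, -0.0159, 0.1709]
ee_rot: [-3.141, 0.0, -1.552]
force: [0.2, -0.1, -2.3]
width: 0.0155
gripper_force: 40.0
```

```bash
python3 -c "
from h import *
p,r=pose(); print(p,R.from_matrix(r).as_euler('xyz')); plan([.6144,-.0164,.1345],-1.5538,5)"
```

```text
[ 0.61472394 -0.01590126  0.17086704] [-3.14120322e+00  1.29979203e-04 -1.55213050e+00]
dp [0.0001 0.0001 0.0073] rot [-0.    0.    0.02] x 5
```

Emit:
{"op": "carry_out", "data": {"commands": [{"dp": [0.0003,0.0002,0.008],"rotation": [0,0,0]},{"dp": [0,0,0.008],"rotation": [0,0,0]},{"dp": [0,0,0.007],"rotation": [0,0,0]},{"dp": [0,0,0.006],"rotation": [0,0,0]},{"dp": [0,0,0.004],"rotation": [0,0,0]},{"dp": [0,0,0.003],"rotation": [0,0,0]},{"dp": [0,0,0],"rotation": [0,0,0]},{"dp": [0,0,0],"rotation": [0,0,0]}]}}

```text
t: 8.68
eef_pos: [0.6145, -0.017, 0.1358]
ee_rot: [-3.141, 0.0, -1.553]
force: [-4.2, 2.1, 5.2]
width: 0.0159
gripper_force: 40.0
```

Emit:
{"op": "carry_out", "data": {"commands": [{"dp": [0,0,0],"rotation": [0,0,0]},{"dp": [0,0,0],"rotation": [0,0,0]},{"dp": [0,0,0],"rotation": [0,0,0]},{"dp": [0,0,0],"rotation": [0,0,0]},{"dp": [0,0,0],"rotation": [0,0,0]}], "grip": 0.05}}

```text
t: 9.3
eef_pos: [0.6144, -0.0172, 0.1346]
ee_rot: [3.142, -0.0, -1.554]
force: [0.3, -0.2, -0.1]
width: 0.0498
gripper_force: 0.0
```

Emit:
{"op": "carry_out", "data": {"commands": [{"dp": [0,0,-0.02],"rotation": [0,0,0]},{"dp": [0,0,-0.04],"rotation": [0,0,0]},{"dp": [0,0,-0.03],"rotation": [0,0,0]},{"dp": [0,0,-0.02],"rotation": [0,0,0]},{"dp": [0,0,0],"rotation": [0,0,0]}]}}

```text
t: 9.93
eef_pos: [0.6152, -0.0171, 0.2465]
ee_rot: [-3.138, 0.001, -1.553]
force: [0.2, -0.4, -0.7]
width: 0.0501
gripper_force: 0.0
```

```bash
python3 - <<'E'
from h import *
st=pose(); print(st[0], R.from_matrix(st[1]).as_euler('xyz'))
im,d=vision.grab_frame('wrist'); save('w3.png',im); np.savez('w3.npz',d=d,p=st[0],r=st[1])
P=allpts(d,st); Q=P[(P[:,0]>.5)&(P[:,0]<.73)&(P[:,1]>-.13)&(P[:,1]<.1)]
for lo,hi in ((.125,.145),(.091,.105)):
    w=Q[(Q[:,2]>lo)&(Q[:,2]<hi)]; print(len(w),cv2.minAreaRect((w[:,:2]*1000).astype(np.float32)),np.median(w[:,2]))
A=np.c_[w[:,:2]-[.614,-.016],np.ones(len(w))]; print('plane',np.linalg.lstsq(A,w[:,2],rcond=None)[0])
g=P[(P[:,0]>.5)&(P[:,0]<.59)&(P[:,1]>-.29)&(P[:,1]<-.18)&(P[:,2]>.1)&(P[:,2]<.115)]
if len(g)>20: print('grip',len(g),cv2.minAreaRect((g[:,:2]*1000).astype(np.float32)),np.median(g[:,2]))
g=P[(P[:,0]>.46)&(P[:,0]<.53)&(P[:,1]>-.335)&(P[:,1]<-.275)&(P[:,2]>.044)&(P[:,2]<.06)]
if len(g)>20: print('collar',len(g),cv2.minAreaRect((g[:,:2]*1000).astype(np.float32)),np.percentile(g[:,2],[5,50,95]))
E
```

```text
[ 0.61520149 -0.01708046  0.24647677] [-3.13826223e+00  5.98217237e-04 -1.55348899e+00]
3162 ((614.2357177734375, -15.95306396484375), (16.00023651123047, 99.67235565185547), 0.9622272849082947) 0.1368340360940105
32483 ((614.548828125, -34.06207275390625), (149.04156494140625, 193.43008422851562), 0.7385187745094299) 0.099466118034094
plane [-0.0051295  -0.01229388  0.09902468]
```

View pics/w3.png

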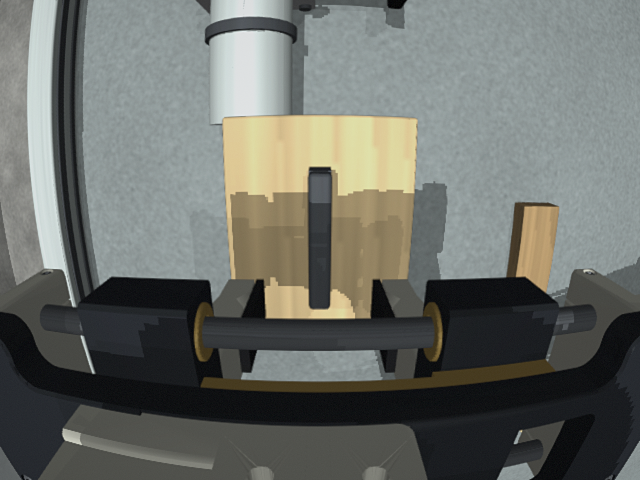

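The lid is seated: handle at pixel (320, 235), square on the box, within 1 mm of the centre and its top at 137 mm. Next I move to above the gate grip.

```bash
python3 -c "
from h import *
plan([.549,-.22,.22],-1.5538,8)"
```

```text
dp [0.0252 0.0086 0.0031] rot [-0.01  0.    0.  ] x 8
```

Emit:
{"op": "carry_out", "data": {"commands": [{"dp": [0.0252,0.0086,0.0031],"rotation": [0,0,0]},{"dp": [0.0252,0.0086,0.0031],"rotation": [0,0,0]},{"dp": [0.0252,0.0086,0.0031],"rotation": [0,0,0]},{"dp": [0.0252,0.0086,0.0031],"rotation": [0,0,0]},{"dp": [0.0252,0.0086,0.0031],"rotation": [0,0,0]},{"dp": [0.0252,0.0086,0.0031],"rotation": [0,0,0]},{"dp": [0.0252,0.0086,0.0031],"rotation": [0,0,0]},{"dp": [0.0252,0.0086,0.0031],"rotation": [0,0,0]}]}}

```text
t: 10.98
eef_pos: [0.5481, -0.2206, 0.2183]
ee_rot: [3.14, 0.0, -1.554]
force: [0.2, 1.2, -0.7]
width: 0.0498
gripper_force: 0.0
```

Emit:
{"op": "carry_out", "data": {"commands": [{"dp": [0,0,0],"rotation": [0,0,0]},{"dp": [0,0,0],"rotation": [0,0,0]}]}}

```text
t: 11.22
eef_pos: [0.5488, -0.2198, 0.2191]
ee_rot: [3.14, 0.0, -1.554]
force: [1.0, 0.1, -0.2]
width: 0.0498
gripper_force: 0.0
```

```bash
cat > g.py <<'E'
from h import *
import sys
st=pose(); print(st[0], R.from_matrix(st[1]).as_euler('xyz'))
im,d=vision.grab_frame('wrist'); save(sys.argv[1]+'.png',im); np.savez(sys.argv[1]+'.npz',d=d,p=st[0],r=st[1])
P=allpts(d,st)
def rect(k,x0,x1,y0,y1,z0,z1):
    g=P[(P[:,0]>x0)&(P[:,0]<x1)&(P[:,1]>y0)&(P[:,1]<y1)&(P[:,2]>z0)&(P[:,2]<z1)]
    if len(g)>20: print(k,len(g),cv2.minAreaRect((g[:,:2]*1000).astype(np.float32)),np.percentile(g[:,2],[5,50,95]))
rect('grip',.46,.58,-.28,-.18,.1,.116)
rect('collar',.46,.53,-.325,-.27,.049,.058)
rect('rib',.46,.53,-.325,-.27,.0535,.06)
rect('pointer',.46,.58,-.277,-.262,.043,.057)
rect('handle',.5,.73,-.13,.1,.125,.145)
E
python3 g.py w4
```

```text
[ 0.54881538 -0.21976855  0.21905866] [ 3.14040906e+00  2.70910105e-04 -1.55402484e+00]
grip 1506 ((550.3234252929688, -236.83119201660156), (13.879993438720703, 49.761932373046875), 0.8590371608734131) [0.10644805 0.10886606 0.11013636]
collar 131 ((490.7812194824219, -294.961669921875), (3.7618048191070557, 22.000938415527344), 1.2409294843673706) [0.05051575 0.05391478 0.05512817]
rib 85 ((490.8250427246094, -295.3915710449219), (3.3529443740844727, 21.11400604248047), 1.690670371055603) [0.05357174 0.0542129  0.05540561]
pointer 71 ((550.7977905273438, -269.3755187988281), (2.4217028617858887, 13.90115737915039), 0.953070342540741) [0.05117353 0.05214764 0.05333326]
```

View pics/w4.png

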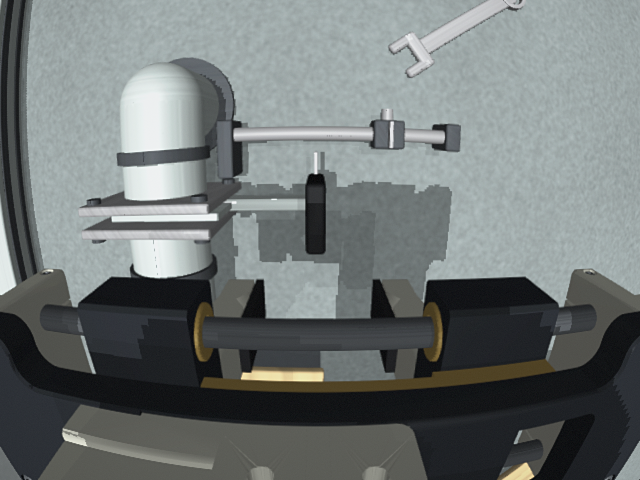

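The grip is at pixel (315, 215), the pointer at (319, 163) and the collar rib at (389, 135). The gate has to come out 60.4 mm. Descending and gripping.

Emit:
{"op": "carry_out", "data": {"commands": [{"dp": [0.009,-0.0012,0.015],"rotation": [0,0,0]},{"dp": [0.008,0,0.02],"rotation": [0,0,0]},{"dp": [0,0,0.025],"rotation": [0,0,0]},{"dp": [0,0,0.025],"rotation": [0,0,0]},{"dp": [0,0,0.02],"rotation": [0,0,0]},{"dp": [0,0,0.013],"rotation": [0,0,0]},{"dp": [0,0,0.007],"rotation": [0,0,0]},{"dp": [0,0,0],"rotation": [0,0,0]}]}}

```text
t: 12.28
eef_pos: [0.5505, -0.2369, 0.0945]
ee_rot: [3.141, 0.0, -1.553]
force: [0.3, -0.1, 0.7]
width: 0.0495
gripper_force: 0.0
```

Emit:
{"op": "carry_out", "data": {"commands": [{"dp": [0,0,0],"rotation": [0,0,0]},{"dp": [0,0,0],"rotation": [0,0,0]},{"dp": [0,0,0],"rotation": [0,0,0]},{"dp": [0,0,0],"rotation": [0,0,0]},{"dp": [0,0,0],"rotation": [0,0,0]},{"dp": [0,0,0],"rotation": [0,0,0]}], "grip": 0, "force": 50}}

```text
t: 13.02
eef_pos: [0.5508, -0.2369, 0.0951]
ee_rot: [-3.141, -0.0, -1.553]
force: [0.6, 0.2, 1.4]
width: 0.0139
gripper_force: 50.0
```

Emit:
{"op": "carry_out", "data": {"commands": [{"dp": [0,0.004,0],"rotation": [0,0,0]},{"dp": [0,0.008,0],"rotation": [0,0,0]},{"dp": [0,0.01,0],"rotation": [0,0,0]},{"dp": [0,0.011,0],"rotation": [0,0,0]},{"dp": [0,0.011,0],"rotation": [0,0,0]},{"dp": [0,0.009,0],"rotation": [0,0,0]},{"dp": [0,0.005,0],"rotation": [0,0,0]},{"dp": [0,0.0025,0],"rotation": [0,0,0]}]}}

```text
t: 14.02
eef_pos: [0.4926, -0.2379, 0.0951]
ee_rot: [-3.137, -0.001, -1.553]
force: [10.9, -0.0, -8.0]
width: 0.0137
gripper_force: 50.0
```

Emit:
{"op": "carry_out", "data": {"commands": [{"dp": [0,0,0],"rotation": [0,0,0]},{"dp": [0,0,0],"rotation": [0,0,0]}]}}

```text
t: 14.28
eef_pos: [0.4926, -0.2379, 0.0951]
ee_rot: [-3.137, -0.001, -1.553]
force: [10.7, 0.7, -6.1]
width: 0.0138
gripper_force: 50.0
```

```bash
python3 g.py w5; python3 - <<'E'
from h import *
d=None
for n in ('side','top'):
    im,d=vision.grab_frame(n); 
    rr,cc=np.mgrid[0:480,0:640]; P=pts(n,d,rr.ravel(),cc.ravel())[d.ravel()>0]
    for k,b in dict(collar=(.46,.53,-.325,-.275,.045,.062),handle=(.5,.73,-.13,.1,.125,.145),pointer=(.46,.58,-.277,-.264,.042,.058)).items():
        g=P[(P[:,0]>b[0])&(P[:,0]<b[1])&(P[:,1]>b[2])&(P[:,1]<b[3])&(P[:,2]>b[4])&(P[:,2]<b[5])]
        if len(g)>3: print(n,k,len(g),cv2.minAreaRect((g[:,:2]*1000).astype(np.float32)),np.median(g[:,2]))
E
```

```text
[ 0.49261949 -0.23789413  0.09509652] [-3.13716092e+00 -5.65189011e-04 -1.55290701e+00]
grip 3640 ((490.4259033203125, -240.41709899902344), (29.107067108154297, 45.98094177246094), 13.0064115524292) [0.10219389 0.1087928  0.11540663]
collar 426 ((491.09765625, -288.0223693847656), (36.14240646362305, 4.287779808044434), 85.80033111572266) [0.05124298 0.05356873 0.05491408]
rib 227 ((490.9776306152344, -288.32708740234375), (35.498165130615234, 4.005107879638672), 86.57899475097656) [0.05356008 0.05415966 0.05510741]
pointer 249 ((492.4823303222656, -269.482666015625), (14.938545227050781, 10.61011028289795), 89.87708282470703) [0.04908516 0.05223373 0.05554372]
side collar 136 ((490.1005554199219, -292.0443420410156), (33.556488037109375, 25.513193130493164), 88.65845489501953) 0.04800958807721223
side handle 4 ((606.103271484375, 30.740564346313477), (4.411225318908691, 0.17995524406433105), 60.2457160949707) 0.13302847011217928
side pointer 16 ((493.2906799316406, -270.7002258300781), (10.429717063903809, 3.9780256748199463), 82.73540496826172) 0.052705242439986644
top collar 18 ((489.79425048828125, -302.94158935546875), (20.88162612915039, 8.148892402648926), 7.7905497550964355) 0.04768236767506784
```

View pics/w5.png

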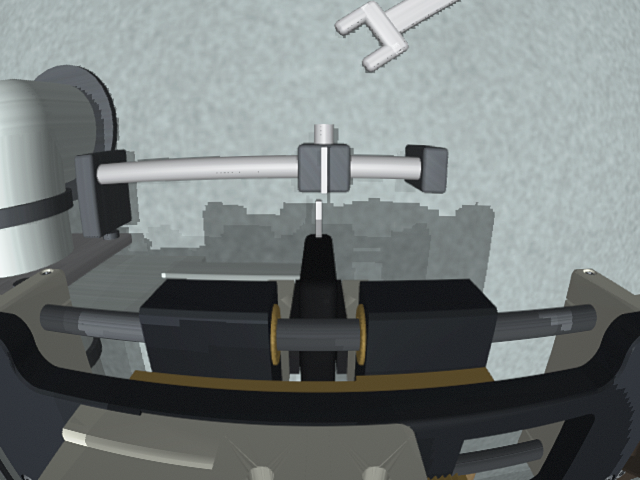

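The pointer tip (319, 203) stands about 2 mm short of the rib (324, 165), and the collar has not moved. Correcting by 2 mm and holding.

Emit:
{"op": "carry_out", "data": {"commands": [{"dp": [0,0.0011,0],"rotation": [0,0,0]},{"dp": [0,0.001,0],"rotation": [0,0,0]},{"dp": [0,0,0],"rotation": [0,0,0]},{"dp": [0,0,0],"rotation": [0,0,0]},{"dp": [0,0,0],"rotation": [0,0,0]},{"dp": [0,0,0],"rotation": [0,0,0]},{"dp": [0,0,0],"rotation": [0,0,0]},{"dp": [0,0,0],"rotation": [0,0,0]}]}}

```text
t: 15.42
eef_pos: [0.4907, -0.2379, 0.0951]
ee_rot: [-3.137, -0.001, -1.553]
force: [10.1, 0.7, -6.8]
width: 0.0139
gripper_force: 50.0
```

```bash
python3 - <<'E'
from h import *
st=pose(); print(st[0]); im,d=vision.grab_frame('wrist'); P=allpts(d,st)
for k,y0,y1,z0,z1 in (('rib',-.325,-.275,.0535,.06),('pointer',-.277,-.266,.0485,.0535)):
    g=P[(abs(P[:,0]-.492)<.012)&(P[:,1]>y0)&(P[:,1]<y1)&(P[:,2]>z0)&(P[:,2]<z1)]; print(k,len(g),np.median(g,0),g[:,0].min(),g[:,0].max())
a=vision.grab_frame('top')[0]; cv2.imwrite('pics/top1.png',cv2.resize(a[120:320,250:520],None,fx=2.5,fy=2.5)[...,::-1])
E
```

```text
[ 0.49073973 -0.23792188  0.09509627]
rib 273 [ 0.49033175 -0.29488082  0.05430887] 0.4887112708437847 0.4919147258754045
pointer 129 [ 0.49044176 -0.27178035  0.05220275] 0.4892675451958827 0.4918775069952231
```

View pics/top1.png

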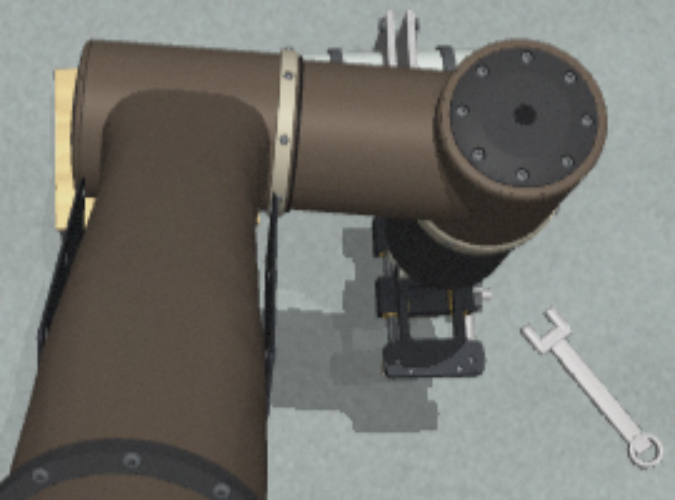

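The pointer is within about 1 mm of the rib, the grip is held at 50 N, and the visible edge of the lid is in place at (65, 150). The arm hides most of the lid from above. Handing in.

```bash
python3 -c "
from station import arm
print(arm.job_done())"
```

```text
the job is handed in; nothing more can be done
None
```

I seated and released the lid on the box, and handed the job in with the gripper still holding the gate's pointer within about 1 mm of the mark line; no verdict came back.

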